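# Check a control-pack case against its layout and take out the misplaced pack

## Robot

A 6-joint arm with a two-finger parallel gripper is mounted at the origin on the work surface. World frame = base frame: x ahead of the robot, y to its left, z up, the work surface at z = 0. Lengths are in m, angles in degrees, forces in N, time in s.
With the tool pointing down it reaches from about 0.25 to 0.8 m from the base axis. Payload 3.9 kg.
Tool frame: the origin (TCP) lies at the very end of the fingers, on their centre line; the grasp point (between the pads) lies 19 mm behind it; z points along the fingers, y is the direction in which the jaws open and shut (so a half turn about z gives the same grasp; the last joint's range is limited). The gripper opens to 85 mm and grips with 20 to 120 N. Pads are 22 mm wide; open, the fingers measure 114 mm over their backs; the gripper's body (76 mm by 85 mm) begins 54 mm behind the grasp point. The pads swing forward as they close: fully open they stand 13 mm farther back than shut.
Start: joints at [68.583, 14.897, -7.913, 67.191, 0, 90], TCP at [0.192, 0.489, 0.231] pointing down, gripper open.
Joint ranges: [-159.42, 159.42], [-47.68, 98.78], [-73.54, 78.23], [-108.79, 121.32], [-90, 84.71], [-180, 180]. Speed limits (degrees/s): [147.25, 147.25, 180, 180, 180, 180].

## Interface

Orientations are given as [roll, pitch, yaw] about the fixed x, y, z axes, in that order (R = Rz(yaw) Ry(pitch) Rx(roll)).
In Python, from workcell import telemetry, cams, order gives the robot as it stands.
- The arm moves only by the tool jog_arm, never from a script. Its argument "motion" is a list of rows, each a list of 3 entries, a list of its own where there are three numbers: the shift along the world's x, y, z in cm, then the turn, a rotation vector about the world's x, y, z in degrees, then the opening, from 0 (shut) to 1 (fully open). In form: [[[x, y, z], [ax, ay, az], jaw], ...]. A call has 1 to 8 rows; each row is the pose to reach, as a shift and turn from the pose commanded when the call began; what a row does not reach only later rows make up. A row lasts 1/8 s, in which the tool goes at most 62.5 mm and 10.7 degrees, less where a joint would pass 70% of its speed; a pose out of reach is approached as far as the arm can. A call with a gripper value outside its range is refused whole. The fingers move at their own pace and stop on an object; "grip_force" is the grip in N (left out, the last holds). Time passes only in rows, so rows that repeat a pose let the fingers close. It gives the time, the measured TCP pose, the force and the opening at its end, in the units of the state.
- telemetry.observe(): the state, without advancing time (a new reading comes with each control period).
- cams.get_image(name): name is "side" or "top" or "wrist"; returns a dict with "pixels" (480x640x3 uint8, red, green, blue), "fx", "fy", "cx", "cy" (pixels), "origin" and "rotation" of the camera in the world. Camera axes: x right, y down, z forward; pixel columns grow to the right and rows downward; lengths in m; the calibration is good to about 2 mm. A picture is of the moment at which its call begins. There is no depth.
- order.sign_off(): hands the job in, once; it reports no verdict.
Trained networks look in a picture, given as the dict that the camera call returned (one of the last four; its "shot" number tells which), for a name from the list of things; names that differ only in an ending like _2 or _b are one class to them, and where a whole thing is asked for, a point or a joint stands for the part that bears it (a point fixed in the world has none). Each returns a list of dicts, best first, with "score" (0 to 1); they miss things now and then, are a little off and sometimes report something else, mostly with a low value. They report only what shows in the picture. A call takes as long as a camera call. They do not tell look-alikes from the thing itself.
- cams.recognise(picture, target): "bbox" ([left, top, width, height] in pixels, round what is visible of it).
- cams.outline_of(picture, target): "mask" (480x640 bool, what is visible of it) and "bbox" ([left, top, width, height] in pixels, round what is visible of it).
The state is a dict: "time": time; "joints": joint angles; "qd": joint speeds; "joint_efforts": joint torques, N m; "position": TCP position; "ee_rot": TCP orientation; "wrist_force": force on the tool from outside, world axes, zero at the start; "wrist_torque": the same for the moment, N m; "gripper_width": opening from 0.0 (shut) to 1.0 (fully open).
Only numpy, scipy, OpenCV 4.12 (cv2) and the standard library are available. Lean on these libraries where they do the work, as an engineer would, in place of code of your own. Each camera call takes 0.05 s, during which the arm holds its last target.

## Task

Open the lid of the sloping grey case all the way to its stop and compare each pack with the layout tile in front of its bay: a square pack belongs behind a square tile, a round one behind a round tile. Take out the one pack whose shape does not match its tile and set it down upright in the steel tray without dropping it, then close the lid fully. Leave the other packs and everything else on the bench where they are.

Things in the scene. Friction and masses are not known exactly. Their poses are not given: they have to be found in the camera images.
- case: fixed grey case on a stand. Origin: on the bench, 45 mm below the middle of the case's underside; x away from the robot (hinge side), y along its length, z vertical. The case leans 30 deg towards the robot about y: packs come out along a line 30 deg from vertical, up and to -x. Lower part along the slope: 150 deep x 300 long (y) x 40 mm high, walls and floor 5 mm. Bays at y = -88, 0, 88 mm
- lid (a joint): lid angle, rad: 0 closed (below 0.06 counts), 1.66 fully open at its stop (above 1.5 counts). Starts at 0 to 0.12. A friction hinge (0.3 N m) holds the 0.25 kg lid wherever it is left. Fully open it still leans 25 deg from vertical over the case, so packs cannot be reached from straight above, only with a tool tilted about as the case is
- lid_hinge (a point): middle of the hinge line, on the far upper rim of the case's lower part; the lid swings up about case's y axis through it. Axes turn with the lid: x along it from free edge to hinge, z out of its top. The lid is a hood 150 mm (from the hinge, to -x) x 300 mm (y) x 55 mm high, walls 5 mm
- lid_handle (a point): middle of the lid's handle, a round steel bar 10 mm thick along y, 110 mm long, on two posts 100 mm apart. It stands 40 mm (bar centre) off the lid's top, 115 mm from the hinge line along the lid, so 149 mm from the hinge. Axes as lid_hinge. Fingers pinching across the bar can pivot round it while the lid swings
- pack_square_1_c (a point): square pack: white plastic bottle, body 48 x 48 x 66 mm high, cap 26 mm across and 14 mm high on top, 80 mm in all, 0.14 to 0.28 kg. Point: its centre, 40 mm above its foot; z from foot to cap. It starts in a bay, leaning with the case, sides along the case, its foot in a well 25 mm deep with 2 mm play; 45 mm stand out above the rim, 40 mm free between neighbours. The other square pack is identical
- pack_square_2_c (a point): square pack: white plastic bottle, body 48 x 48 x 66 mm high, cap 26 mm across and 14 mm high on top, 80 mm in all, 0.14 to 0.28 kg. Point: its centre, 40 mm above its foot; z from foot to cap. It starts in a bay, leaning with the case, sides along the case, its foot in a well 25 mm deep with 2 mm play; 45 mm stand out above the rim, 40 mm free between neighbours. The other square pack is identical
- pack_square_1: the pack of pack_square_1_c; origin at the centre of its foot
- pack_square_2: the pack of pack_square_2_c; origin at the centre of its foot
- pack_round_c (a point): the round pack: white plastic bottle, round body 48 mm across and 66 mm high, cap 26 mm across, 80 mm high in all. The point is its centre, 40 mm above its foot. It stands in a bay behind a round tile, rightly packed
- tile_square: layout tile: aluminium 62 x 62 x 4 mm with a raised black square 48 mm wide, flat on the 8 mm ledge before the case, 155 mm before case. It tells that the bay straight behind it is for a square pack. Origin: centre of its underside, axes as case. A pack in its bay has its centre about 132 mm further in x, 75 mm higher, at the same y. Which tile lies where varies
- tile_round_a: layout tile: aluminium 62 x 62 x 4 mm with a raised black disc 48 mm across, flat on the 8 mm ledge before the case, 155 mm before case. It tells that the bay straight behind it is for a round pack. Origin: centre of its underside, axes as case. A pack in its bay has its centre about 132 mm further in x, 75 mm higher, at the same y. Which tile lies where varies
- tile_round_b: layout tile: aluminium 62 x 62 x 4 mm with a raised black disc 48 mm across, flat on the 8 mm ledge before the case, 155 mm before case. It tells that the bay straight behind it is for a round pack. Origin: centre of its underside, axes as case. A pack in its bay has its centre about 132 mm further in x, 75 mm higher, at the same y. Which tile lies where varies
- tray: fixed open steel tray 160 x 160 mm, 30 mm high, walls and floor 5 mm, empty, lying flat. Origin: centre of its underside, x and y along its sides
- spare_round: bystander, to be left alone: a round pack like the one in the case, 80 mm high, standing or lying loose on the bench; origin at the centre of its underside
- beaker: bystander, to be left alone: glass beaker, 66 mm across, 80 mm high, standing or lying loose on the bench; origin at the centre of its underside
- wash_bottle: bystander, to be left alone: white bottle 60 mm across, 130 mm high, standing or lying loose on the bench; origin at the centre of its underside
- timer: bystander, to be left alone: grey bench timer 70 x 90 x 22 mm, standing or lying loose on the bench; origin at the centre of its underside
- marker: bystander, to be left alone: marker pen about 130 mm long, 16 mm thick, standing or lying loose on the bench; origin at the centre of its underside
- jar: bystander, to be left alone: amber jar 70 mm across, 80 mm high, standing or lying loose on the bench; origin at the centre of its underside
There are look-alikes about, which are no part of the job. There is more than one size of the tray; the one meant has the size given above.

How it is judged:
By the outcome, as a careful person would: the job done as asked, in the order asked, and still so for the second after the job is handed in, with the robot touching nothing.
It also fails if it takes over 72 s, if anything falls off the work surface, if the arm or the gripper's body presses on something with over 40 N, if the wrist force passes 120 N, or if a joint passes its speed limit or range.

## Working session

There is one attempt and no reset: what is moved stays moved. The work goes in short steps, Python scripts to look and compute and a tool call to move; the robot and the scene stay as the last step left them, time stands still between calls to the robot, and variables do not carry over. Pictures are saved under pics/ and viewed, and the job is handed in when it is done.

Besides the shell and the picture viewer there is one more tool, called after "Request:" as name(argument=value, ...), one argument or row to a line, values as JSON. jog_arm: Moves the arm, as the interface text tells. Its arguments: {"type":"object","properties":{"motion":{"type":"array"},"grip_force":{"type":"number"}},"required":["motion"]}

```bash
mkdir -p pics; ls; python3 - <<'E'
from workcell import telemetry, cams, order
import cv2
print(telemetry.observe())
for n in ("side","top","wrist"):
    p=cams.get_image(n)
    cv2.imwrite(f"pics/{n}0.png",p["pixels"][:,:,::-1])
    print(n,p["fx"],p["cx"],p["cy"],p["origin"],p["rotation"])
E
```

```text
pics
{'time': 0.0, 'joints': array([ 6.85834876e+01,  1.49362389e+01, -7.98557140e+00,  6.71904192e+01,
        9.35800920e-04,  8.99992481e+01]), 'qd': array([ 0.06522007,  0.02150954, -0.07457479,  0.01400672,  0.02893176,
        0.04459304]), 'joint_efforts': array([-2.30922175e-03, -4.05672097e+01,  2.53927875e+01,  1.88360520e-02,
       -1.69673963e-04,  9.62662270e-07]), 'position': array([0.1914478 , 0.48811742, 0.23046151]), 'ee_rot': array([-1.79887771e+02, -9.37271864e-04,  1.58584238e+02]), 'wrist_force': array([-0.84035116, -0.36998171, -0.16802547]), 'wrist_torque': array([-0.02636506,  0.02538027,  0.00693707]), 'gripper_width': 1.0019010807261304}
side 448.2141473356397 318.72933312897123 249.27591648706792 [-0.13831623 -0.97441748  0.91625097] [-126.20182189    0.84222448  -40.13208924]
top 499.45370415840654 317.3590617173942 233.09110885094 [ 0.32353339 -0.07911007  1.41924018] [-168.91678861   -0.31828406  -91.07374494]
wrist 371.926470987399 322.9044241235109 242.7366083841362 [0.1309795  0.51245279 0.3727298 ] [ 1.64872996e+02 -1.71826994e-02  6.85759797e+01]
```

View pics/side0.png

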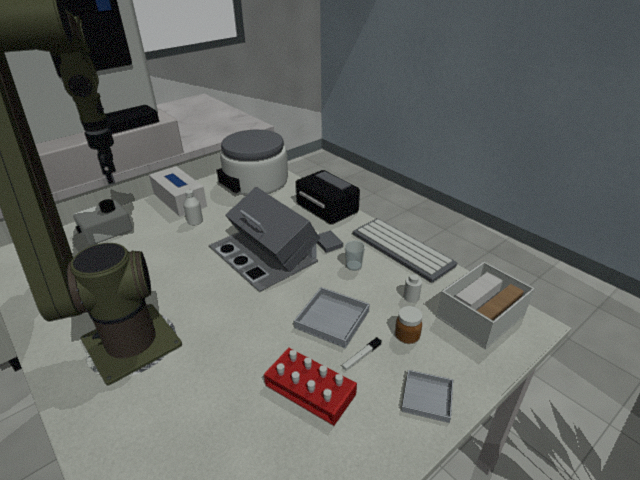

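View pics/top0.png

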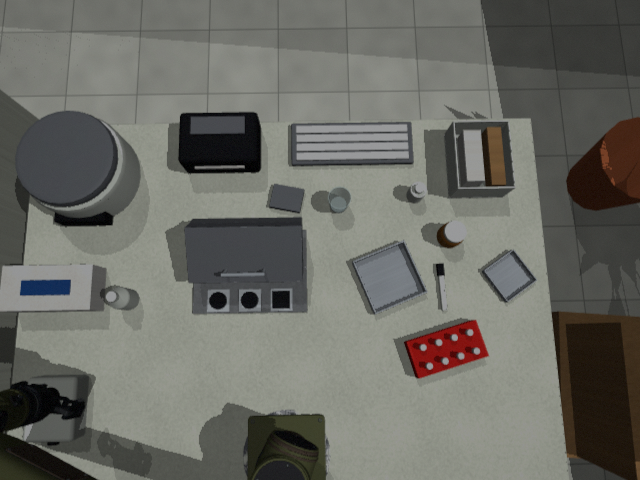

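The top view shows the case at about (245,250), with its tiles at (218,300) disc, (249,300) disc and (281,300) square. There is a large tray at (388,277) and a small one at (509,275). The lid looks closed or nearly so.

```bash
cat > h.py <<'E'
import numpy as np, cv2
from scipy.spatial.transform import Rotation as R
def Rc(p): return R.from_euler('xyz',p["rotation"],degrees=True).as_matrix()
def ray(p,u,v):
    d=Rc(p)@np.array([(u-p["cx"])/p["fx"],(v-p["cy"])/p["fy"],1.]); return np.array(p["origin"]),d
def onz(p,u,v,z):
    o,d=ray(p,u,v); return o+d*(z-o[2])/d[2]
def proj(p,X):
    q=(np.asarray(X)-p["origin"])@Rc(p); return np.stack([p["cx"]+p["fx"]*q[...,0]/q[...,2],p["cy"]+p["fy"]*q[...,1]/q[...,2]],-1)
def tri(obs):
    A=np.zeros((3,3));b=np.zeros(3)
    for p,u,v in obs:
        o,d=ray(p,u,v);d/=np.linalg.norm(d);M=np.eye(3)-np.outer(d,d);A+=M;b+=M@o
    return np.linalg.solve(A,b)
def save(p,n,crop=None,k=1):
    im=p["pixels"][:,:,::-1]
    if crop: l,t,w,h=crop; im=im[t:t+h,l:l+w]
    if k!=1: im=cv2.resize(im,None,fx=k,fy=k,interpolation=cv2.INTER_CUBIC)
    cv2.imwrite("pics/"+n,im)
E
python3 - <<'E'
from workcell import cams
from h import *
t=cams.get_image("top"); s=cams.get_image("side")
def cen(p,n):
    out=[]
    for r in cams.outline_of(p,n)[:4]:
        m=r["mask"].astype(np.uint8); c=max(cv2.findContours(m,0,1)[0],key=cv2.contourArea)
        out.append((round(r["score"],2),r["bbox"],np.argwhere(m).mean(0)[::-1].round(1),cv2.minAreaRect(c)))
    return out
for n,z in (("tile_square",.012),("tile_round_a",.012),("tray",.015),("lid_handle",.2),("lid_hinge",.2),("spare_round",.04),("beaker",.04)):
  for nm,p in (("top",t),("side",s)):
    for sc,b,c,mr in cen(p,n): print(n,nm,sc,b,c,[np.round(x,1) for x in mr],onz(p,*c,z).round(3))
save(t,"topc.png",(170,200,160,120),5); save(s,"sidec.png",(200,180,130,110),6)
E
```

```text
tile_square top 0.73 [269.8, 289.9, 24.0, 24.0] [280.6 299.9] [array([280.5, 300. ]), array([24., 23.]), np.float64(90.0)] [0.41  0.014 0.012]
tile_round_a top 0.89 [239.8, 290.3, 23.9, 21.9] [249.7 300.4] [array([249.5, 300.5]), array([23., 21.]), np.float64(90.0)] [0.411 0.101 0.012]
tile_round_a top 0.72 [205.4, 290.6, 23.9, 20.9] [217.6 300.6] [array([217.5, 300.5]), array([23., 23.]), np.float64(90.0)] [0.412 0.19  0.012]
tile_round_a side 0.54 [230.5, 254.2, 20.2, 15.8] [240.2 261.3] [array([240.1, 261.2]), array([13.9, 21.5]), np.float64(63.4)] [0.409 0.099 0.012]
tile_round_a side 0.49 [215.5, 240.3, 21.2, 15.8] [227.  249.4] [array([227.2, 249.4]), array([11.6, 18.8]), np.float64(63.4)] [0.411 0.186 0.012]
tray top 0.82 [481.7, 249.5, 58.8, 50.4] [509.4 275.7] [array([509.5, 275.8]), array([41.8, 39.8]), np.float64(53.1)] [ 0.466 -0.632  0.015]
tray top 0.67 [350.5, 243.5, 78.5, 70.0] [389.2 277.3] [array([389.2, 277.1]), array([57.8, 58. ]), np.float64(66.8)] [ 0.468 -0.292  0.015]
tray side 0.91 [402.2, 371.7, 50.1, 50.9] [427.9 396. ] [array([428.4, 396.3]), array([51.6, 
[... 1221 characters left out ...]
ide 0.76 [401.5, 275.1, 21.5, 25.7] [412.1 288.2] [array([412.2, 288.1]), array([16.5, 26.7]), np.float64(8.1)] [ 0.705 -0.381  0.04 ]
beaker top 0.85 [329.3, 185.2, 19.0, 31.0] [339.1 199.6] [array([339., 200.]), array([26., 22.]), np.float64(90.0)] [ 0.69  -0.156  0.04 ]
beaker top 0.49 [185.3, 220.3, 119.0, 63.0] [243.9 252.1] [array([243.5, 252. ]), array([ 60.4, 116.7]), np.float64(89.1)] [0.543 0.114 0.04 ]
beaker side 0.86 [345.5, 238.8, 18.2, 33.8] [353.8 254.5] [array([354., 255.]), array([30., 20.]), np.float64(90.0)] [ 0.691 -0.148  0.04 ]
beaker side 0.46 [294.2, 287.4, 73.4, 63.8] [331.4 317.1] [array([330.6, 315.8]), array([64.5, 52. ]), np.float64(23.6)] [ 0.447 -0.314  0.04 ]
```

View pics/topc.png

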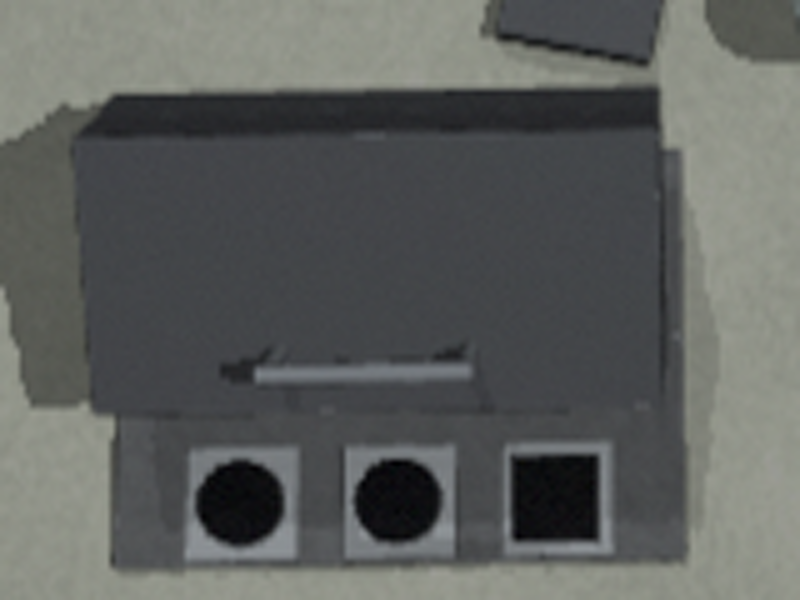

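View pics/sidec.png

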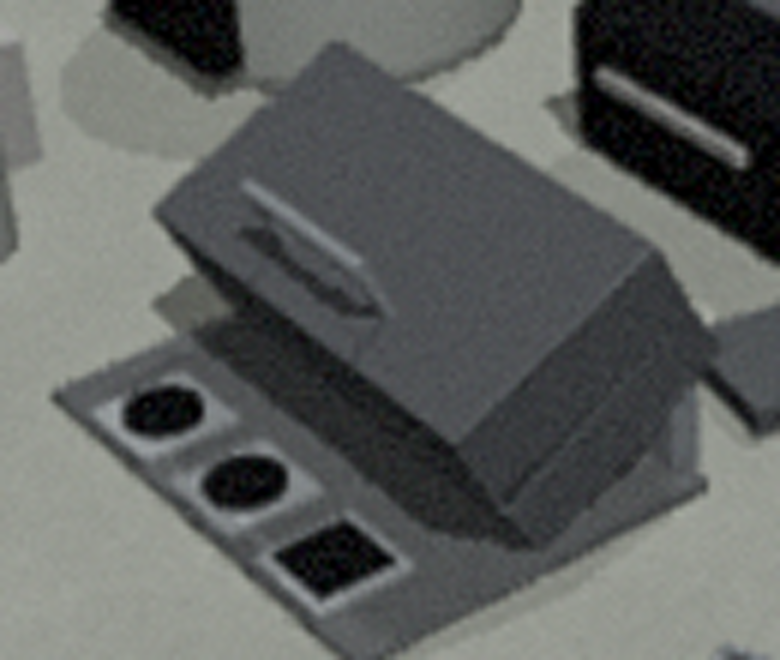

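```bash
python3 - <<'E'
from workcell import cams
from h import *
t=cams.get_image("top"); s=cams.get_image("side")
L=tri([(t,170+255/5,200+375/5),(s,200+247/6,180+187/6)]);Rr=tri([(t,170+472/5,200+370/5),(s,200+360/6,180+262/6)])
print("handle",L.round(4),Rr.round(4),((L+Rr)/2).round(4))
# predicted
for th in (0,.06,.12):
    psi=np.deg2rad(170.4)-th; print(th,(.566+.045+.149*np.cos(psi)).round(4),(.117+.149*np.sin(psi)).round(4))
# tray top corners refine
for r in cams.outline_of(t,"tray")[:2]:
    c=max(cv2.findContours(r["mask"].astype(np.uint8),0,1)[0],key=cv2.contourArea)
    print([onz(t,*q,.03)[:2].round(3) for q in cv2.boxPoints(cv2.minAreaRect(c))])
for c in ((112,568),(686,562)): print(onz(t,170+c[0]/5,200+c[1]/5,.008).round(4))
save(t,"tray.png",(340,235,100,85),6)
E
```

```text
handle [0.4674 0.155  0.1563] [0.4673 0.0447 0.1614] [0.4673 0.0999 0.1589]
0 0.4641 0.1418
0.06 0.4658 0.1506
0.12 0.4681 0.1593
[array([ 0.513, -0.183]), array([ 0.574, -0.342]), array([ 0.422, -0.394]), array([ 0.364, -0.238])]
[array([ 0.48 , -0.546]), array([ 0.545, -0.646]), array([ 0.449, -0.704]), array([ 0.385, -0.604])]
[0.3773 0.2604 0.008 ]
[ 0.3747 -0.0595  0.008 ]
```

View pics/tray.png

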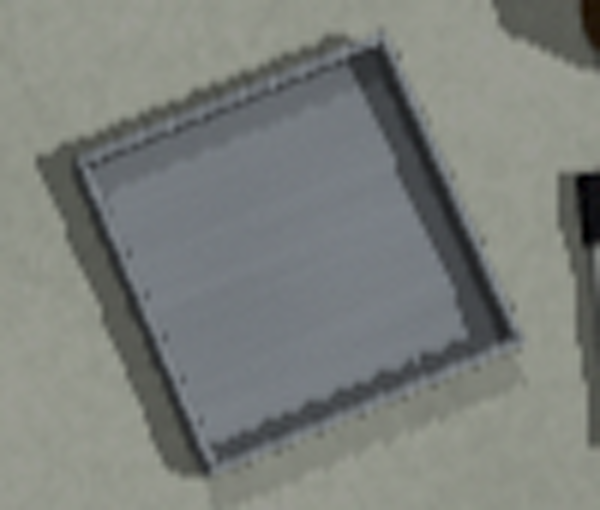

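Request:
jog_arm(
  motion=[
    [[3.5,-4.9,1.9],[0,0,-8.6],1],
    [[7,-9.8,1.9],[0,0,-17.2],1],
    [[10.5,-14.7,1.9],[0,0,-25.8],1],
    [[14,-19.6,1.9],[0,0,-34.4],1],
    [[17.5,-24.5,1.9],[0,0,-43],1],
    [[21,-29.4,1.9],[0,0,-51.6],1],
    [[24.5,-34.5,1.9],[0,0,-60.2],1],
    [[27.5,-38.9,1.9],[0,0,-68.6],1],
  ],
)

```text
time: 2.1
position: [0.4679, 0.0977, 0.2505]
ee_rot: [179.9, -0.0, 89.6]
wrist_force: [-0.4, -0.5, 1.6]
gripper_width: 1.0
```

Request:
jog_arm(
  motion=[
    [[0,0,0],[0,0,0],0.6],
    [[0,0,0],[0,0,0],0.6],
  ],
)

```text
time: 2.35
position: [0.4664, 0.0998, 0.2502]
ee_rot: [-180.0, -0.0, 90.0]
wrist_force: [-0.5, -0.3, -0.0]
gripper_width: 0.613
```

```bash
python3 - <<'E'
from workcell import cams,telemetry
from h import *
s=telemetry.observe();print({k:np.round(s[k],3) for k in ("time","joints","position","ee_rot","gripper_width","wrist_force")})
w=cams.get_image("wrist");save(w,"w1.png");print(w["origin"],w["rotation"])
print([np.round(proj(w,x),1) for x in ([.467,.155,.159],[.467,.045,.159])])
E
```

```text
{'time': np.float64(2.35), 'joints': array([ 1.20540e+01,  9.76000e+00, -1.18410e+01,  6.84390e+01,
        3.30000e-02,  1.02068e+02]), 'position': array([0.466, 0.1  , 0.25 ]), 'ee_rot': array([-1.79953e+02, -2.40000e-02,  8.99860e+01]), 'gripper_width': np.float64(0.613), 'wrist_force': array([-0.537, -0.293, -0.026])}
[0.46726952 0.16560563 0.39237725] [ 1.65005477e+02  2.01581500e-03 -2.22784607e-02]
[array([322.5, 161. ]), array([322.6, 324.1])]
```

View pics/w1.png

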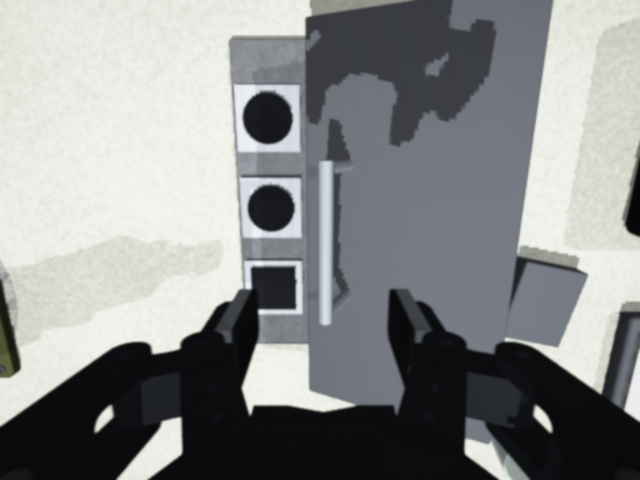

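The wrist view shows the bar at column 326, rows 161–325, parallel to y. That puts it at x≈0.469. I'll descend and pinch it.

Request:
jog_arm(
  motion=[
    [[0.3,0,-4],[0,0,0],0.6],
    [[0.3,0,-8],[0,0,0],0.6],
    [[0.3,0,-11],[0,0,0],0.5],
    [[0.3,0,-11],[0,0,0],0.5],
    [[0.3,0,-11],[0,0,0],0],
    [[0.3,0,-11],[0,0,0],0],
    [[0.3,0,-11],[0,0,0],0],
    [[0.3,0,-11],[0,0,0],0],
  ],
  grip_force=30,
)

```text
time: 3.4
position: [0.4676, 0.1006, 0.1411]
ee_rot: [-179.8, -0.1, 90.0]
wrist_force: [-6.4, 2.2, 2.2]
gripper_width: 0.103
```

```bash
python3 - <<'E'
from workcell import cams,telemetry
from h import *
s=telemetry.observe();print({k:np.round(s[k],3) for k in ("time","joints","position","ee_rot","gripper_width","wrist_force")})
p=np.array([s["position"][0],s["position"][2]+.019]); h=np.array([.566+.045,.117]); d=p-h
print(np.hypot(*d),np.deg2rad(170.4)-np.arctan2(d[1],d[0]))
psi0=np.arctan2(d[1],d[0])
for k in range(0,19):
    psi=psi0-np.deg2rad(5.5)*k
    print(k,np.round(100*(h+.149*np.array([np.cos(psi),np.sin(psi)])-h-.149*np.array([np.cos(psi0),np.sin(psi0)])),1), round(np.deg2rad(170.4)-psi,2))
E
```

```text
{'time': np.float64(3.4), 'joints': array([ 12.035,  13.899, -23.521,  52.738,   0.153, 102.005]), 'position': array([0.468, 0.101, 0.141]), 'ee_rot': array([-1.79813e+02, -1.17000e-01,  9.00290e+01]), 'gripper_width': np.float64(0.103), 'wrist_force': array([-6.414,  2.2  ,  2.166])}
0.1497667753618001 0.12470363594367129
0 [ 0. -0.] 0.12
1 [0.5 1.3] 0.22
2 [1.1 2.6] 0.32
3 [1.8 3.9] 0.41
4 [2.6 5. ] 0.51
5 [3.6 6.1] 0.6
6 [4.6 7.1] 0.7
7 [5.8 7.9] 0.8
8 [7.  8.7] 0.89
9 [8.3 9.3] 0.99
10 [9.6 9.9] 1.08
11 [11.  10.2] 1.18
12 [12.4 10.5] 1.28
13 [13.8 10.6] 1.37
14 [15.2 10.6] 1.47
15 [16.7 10.4] 1.56
16 [18.1 10.1] 1.66
17 [19.4  9.7] 1.76
18 [20.7  9.1] 1.85
```

Request:
jog_arm(
  motion=[
    [[0.5,0,1.3],[0,0,0],0],
    [[1.1,0,2.6],[0,0,0],0],
    [[1.8,0,3.9],[0,0,0],0],
    [[2.6,0,5.0],[0,0,0],0],
    [[3.6,0,6.1],[0,0,0],0],
    [[4.6,0,7.1],[0,0,0],0],
    [[5.8,0,7.9],[0,0,0],0],
    [[7.0,0,8.7],[0,0,0],0],
  ],
)

```text
time: 4.4
position: [0.5315, 0.1005, 0.2308]
ee_rot: [-179.3, -0.1, 90.1]
wrist_force: [-21.8, 1.5, 26.9]
gripper_width: 0.101
```

```bash
python3 - <<'E'
import numpy as np
c=np.array([.612,.124])
for deg in (117,111.5,106,100.5,95,89.5,84,79,75.3,72):
    a=np.deg2rad(deg); b=c+.149*np.array([np.cos(a),np.sin(a)])-[0,.019]
    print(deg,b.round(4),((b-[.540,.227])*100).round(1))
E
```

```text
117 [0.5444 0.2378] [0.4 1.1]
111.5 [0.5574 0.2436] [1.7 1.7]
106 [0.5709 0.2482] [3.1 2.1]
100.5 [0.5848 0.2515] [4.5 2.5]
95 [0.599  0.2534] [5.9 2.6]
89.5 [0.6133 0.254 ] [7.3 2.7]
84 [0.6276 0.2532] [8.8 2.6]
79 [0.6404 0.2513] [10.   2.4]
75.3 [0.6498 0.2491] [11.   2.2]
72 [0.658  0.2467] [11.8  2. ]
```

Request:
jog_arm(
  motion=[
    [[0.5,0,1.0],[0,0,0],0],
    [[1.7,0,1.6],[0,0,0],0],
    [[3.1,0,2.0],[0,0,0],0],
    [[4.5,0,2.3],[0,0,0],0],
  ],
)

```text
time: 4.9
position: [0.5841, 0.1003, 0.2529]
ee_rot: [180.0, -0.1, 90.0]
wrist_force: [-5.1, 2.1, 5.5]
gripper_width: 0.103
```

Request:
jog_arm(
  motion=[
    [[1.4,0,0.2],[0,0,0],0],
    [[2.8,0,0.2],[0,0,0],0],
    [[4.2,0,0.1],[0,0,0],0],
    [[5.3,0,0.0],[0,0,0],0],
    [[5.9,0,-0.2],[0,0,0],0],
  ],
)

```text
time: 5.52
position: [0.6454, 0.1002, 0.2502]
ee_rot: [179.8, -0.1, 90.0]
wrist_force: [-1.5, 1.2, 7.7]
gripper_width: 0.098
```

Request:
jog_arm(
  motion=[
    [[0.6,0,-0.15],[0,0,0],0],
    [[1.1,0,-0.3],[0,0,0],0],
    [[1.5,0,-0.5],[0,0,0],0],
  ],
)

```text
time: 5.9
position: [0.65, 0.1001, 0.2486]
ee_rot: [-179.3, -0.1, 90.0]
wrist_force: [-35.2, 0.3, 39.1]
gripper_width: 0.098
```

Request:
jog_arm(
  motion=[
    [[-0.8,0,0.4],[0,0,0],0],
    [[-0.8,0,0.4],[0,0,0],0.28],
    [[-0.8,0,0.4],[0,0,0],0.28],
    [[-0.8,0,2],[0,0,0],0.28],
    [[-0.8,0,5],[0,0,0],0.28],
    [[-0.8,0,10],[0,0,0],0.28],
  ],
)

```text
time: 6.65
position: [0.6507, 0.0993, 0.3417]
ee_rot: [-179.8, 0.1, 90.0]
wrist_force: [0.4, 1.2, 1.0]
gripper_width: 0.277
```

```bash
python3 - <<'E'
from workcell import cams,telemetry
from h import *
s=telemetry.observe();print({k:np.round(s[k],3) for k in ("time","joints","position","ee_rot","gripper_width","wrist_force")})
w=cams.get_image("side");save(w,"s2.png",(190,120,170,150),4.5)
t=cams.get_image("top");save(t,"t2.png",(170,180,160,140),5)
for n in ("pack_square_1","pack_square_1_c","pack_round_c"):
  for p in (w,t):
    for r in cams.recognise(p,n)[:4]: print(n,r["score"],r["bbox"])
E
```

```text
{'time': np.float64(6.65), 'joints': array([ 8.6910e+00,  2.9059e+01,  3.0309e+01,  9.1471e+01, -3.1000e-02,
        9.8730e+01]), 'position': array([0.651, 0.099, 0.342]), 'ee_rot': array([-1.79787e+02,  6.40000e-02,  8.99610e+01]), 'gripper_width': np.float64(0.277), 'wrist_force': array([0.434, 1.243, 0.956])}
pack_square_1 0.84 [276.9, 227.3, 21.0, 27.4]
pack_square_1 0.72 [395.7, 306.1, 28.9, 37.3]
pack_square_1 0.6 [244.7, 209.0, 23.6, 17.4]
pack_square_1 0.65 [269.4, 239.3, 21.6, 21.0]
pack_square_1_c 0.78 [249.8, 207.2, 18.8, 18.8]
pack_round_c 0.82 [264.3, 221.6, 16.1, 16.5]
pack_round_c 0.7 [249.5, 237.9, 8.1, 18.9]
```

View pics/s2.png

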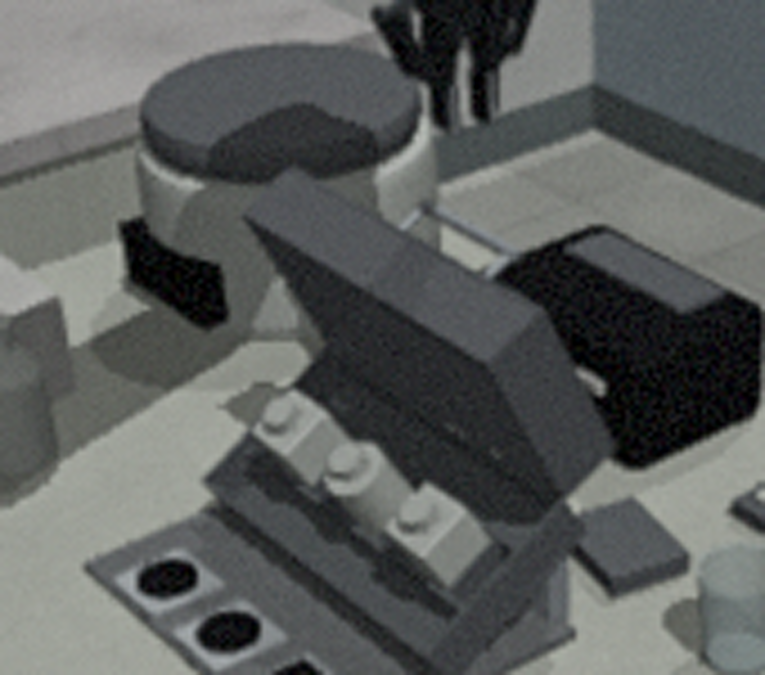

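View pics/t2.png

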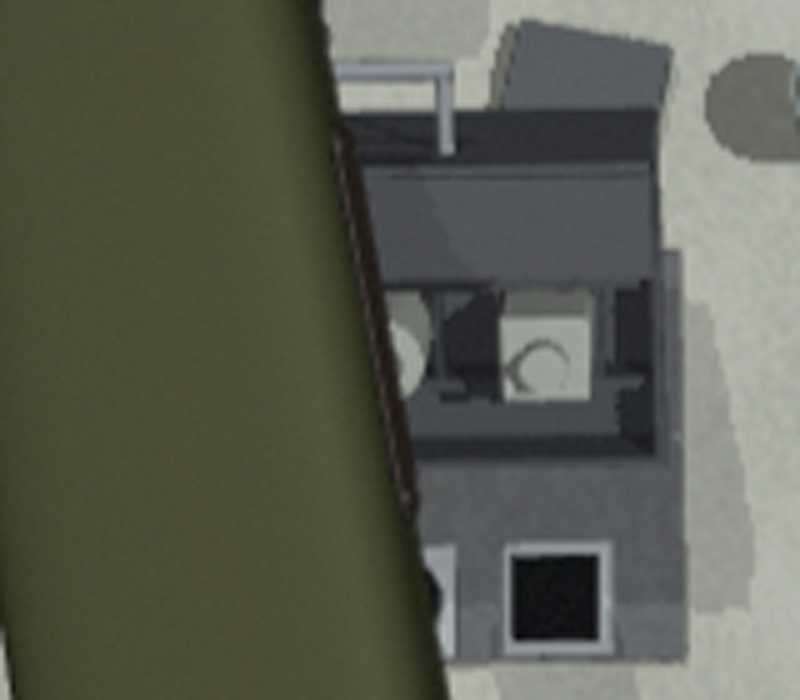

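The side view shows the lid open past vertical, at its stop. The left bay (cap at crop (280,412)) holds a square pack, the middle one a round pack and the right one a square pack. The left bay has a round tile, so its square pack is the one to move.

```bash
python3 - <<'E'
from h import *
r=(R.from_euler('y',-30,degrees=True)*R.from_euler('z',90,degrees=True)).as_rotvec(degrees=True)
print(r,np.linalg.norm(r))
for k in range(1,10): print((r*k/9).round(1))
E
```

```text
[-23.51305579 -23.51305579  87.75191885] 93.84096571625814
[-2.6 -2.6  9.8]
[-5.2 -5.2 19.5]
[-7.8 -7.8 29.3]
[-10.5 -10.5  39. ]
[-13.1 -13.1  48.8]
[-15.7 -15.7  58.5]
[-18.3 -18.3  68.3]
[-20.9 -20.9  78. ]
[-23.5 -23.5  87.8]
```

Request:
jog_arm(
  motion=[
    [[-3,1,3],[0,0,0],0.28],
    [[-7,2,4],[-2.6,-2.6,9.8],0.28],
    [[-11,3,4],[-5.2,-5.2,19.5],0.5],
    [[-15,5,4],[-7.8,-7.8,29.3],1],
    [[-19,6,2],[-10.5,-10.5,39],1],
    [[-23.1,7,0],[-13.1,-13.1,48.8],1],
    [[-23.1,8.8,-3],[-15.7,-15.7,58.5],1],
    [[-23.1,8.8,-4.3],[-18.3,-18.3,68.3],1],
  ],
)

```text
time: 8.05
position: [0.4177, 0.1879, 0.2975]
ee_rot: [175.6, 23.9, 159.0]
wrist_force: [-0.1, 0.2, 0.1]
gripper_width: 1.005
```

```bash
python3 - <<'E'
from workcell import cams,telemetry
from h import *
s=telemetry.observe();print({k:np.round(s[k],3) for k in ("time","joints","position","ee_rot","gripper_width","wrist_force")})
T=R.from_matrix(np.array([[-.866,0,.5],[0,1,0],[-.5,0,-.866]]))
C=R.from_euler('xyz',s["ee_rot"],degrees=True)
# commanded est
c0=R.from_euler('xyz',[180,0,90],degrees=True); cc=R.from_rotvec([-18.3,-18.3,68.3],degrees=True)*c0
print((T*cc.inv()).as_rotvec(degrees=True).round(1),(T*C.inv()).as_rotvec(degrees=True).round(1))
E
```

```text
{'time': np.float64(8.05), 'joints': array([ 36.288,  -6.205, -26.503,  52.478, -17.39 ,  53.74 ]), 'position': array([0.418, 0.188, 0.298]), 'ee_rot': array([175.614,  23.911, 158.966]), 'gripper_width': np.float64(1.005), 'wrist_force': array([-0.101,  0.154,  0.101])}
[-5.2 -5.2 19.5] [-5.  -5.3 19. ]
```

Request:
jog_arm(
  motion=[
    [[0,0,0],[-2.6,-2.6,9.8],1],
    [[0,0,0],[-5.2,-5.2,19.5],1],
    [[2,0,-4],[-5.2,-5.2,19.5],1],
    [[4.6,0,-8.5],[-5.2,-5.2,19.5],1],
    [[4.6,0,-8.5],[-5.2,-5.2,19.5],1],
  ],
)

```text
time: 8.68
position: [0.4631, 0.1854, 0.2102]
ee_rot: [-179.7, 29.5, -179.9]
wrist_force: [-0.5, 0.2, -0.0]
gripper_width: 0.999
```

```bash
python3 - <<'E'
from workcell import cams,telemetry
from h import *
s=telemetry.observe();print({k:np.round(s[k],3) for k in ("time","joints","position","ee_rot","gripper_width","wrist_force")})
w=cams.get_image("wrist");save(w,"w3.png");sd=cams.get_image("side");t=cams.get_image("top");save(t,"t3.png",(170,180,160,140),5)
save(sd,"s3.png",(190,120,170,150),4.5)
for nm,X in (("cap",[.523,.188,.118]),("captopR",[.523,.014,.118]),("bodytop",[.530,.188,.1055])):
    print(nm,proj(w,X).round(1),proj(sd,X).round(1),proj(t,X).round(1))
for y in (.164,.212):
  for a in (-.024,.024):
    X=np.array([.543,y,.083])+.026*np.array([-.5,0,.866])+a*np.array([.866,0,.5]); print(y,a,proj(w,X).round(1))
for n in ("pack_square_1",):
    for p in (w,sd):
        for r in cams.recognise(p,n)[:3]: print(r)
E
```

```text
{'time': np.float64(8.675), 'joints': array([ 31.471,  -3.823, -41.21 ,  26.964, -15.123,  27.983]), 'position': array([0.463, 0.185, 0.21 ]), 'ee_rot': array([-179.698,   29.511, -179.894]), 'gripper_width': np.float64(0.999), 'wrist_force': array([-0.458,  0.154, -0.029])}
cap [326.8 248.3] [251.  211.4] [211.6 255.6]
captopR [ 79.9 247.9] [281.1 232.8] [277.8 254.4]
bodytop [326.7 242.8] [253.1 213.8] [212.6 253.6]
0.164 -0.024 [293.7 210.8]
0.164 0.024 [294.9 273.5]
0.212 -0.024 [359.9 210.8]
0.212 0.024 [358.3 273.6]
{'bbox': [58.4, 200.3, 92.1, 73.9], 'score': 0.77}
{'bbox': [294.5, 207.3, 65.6, 67.6], 'score': 0.65}
{'bbox': [244.5, 206.9, 24.1, 21.0], 'score': 0.68}
{'bbox': [273.1, 228.3, 26.3, 24.0], 'score': 0.55}
```

View pics/w3.png

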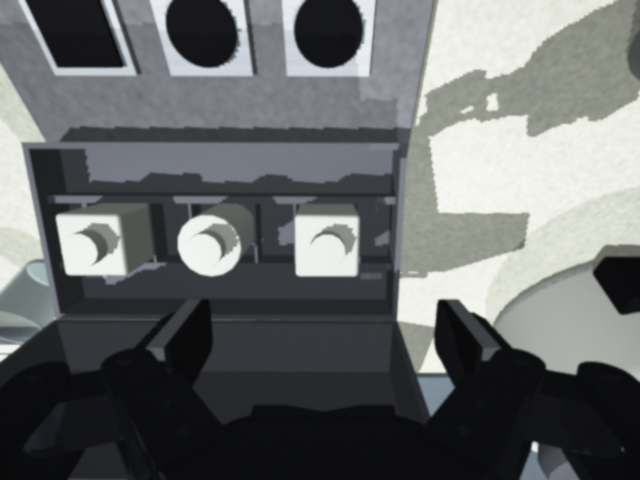

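View pics/s3.png

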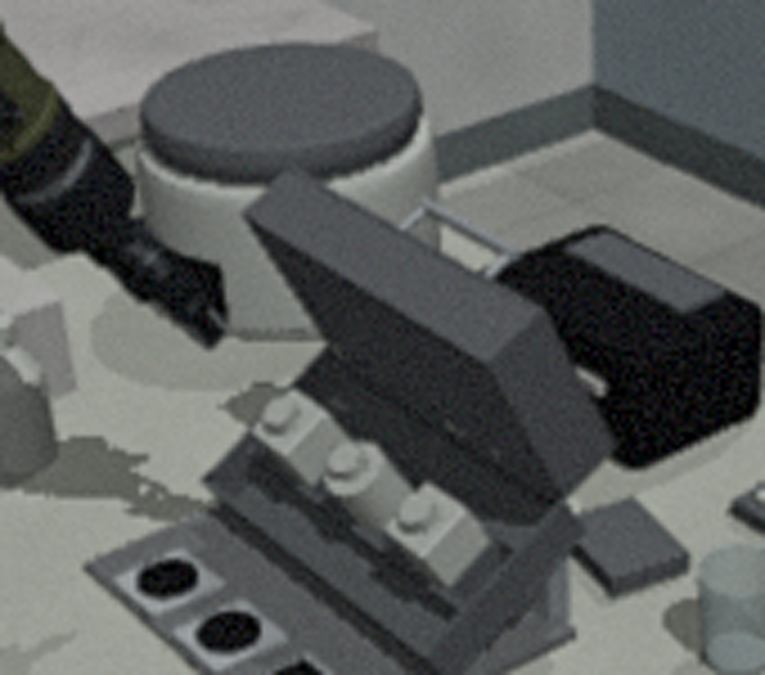

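View pics/t3.png

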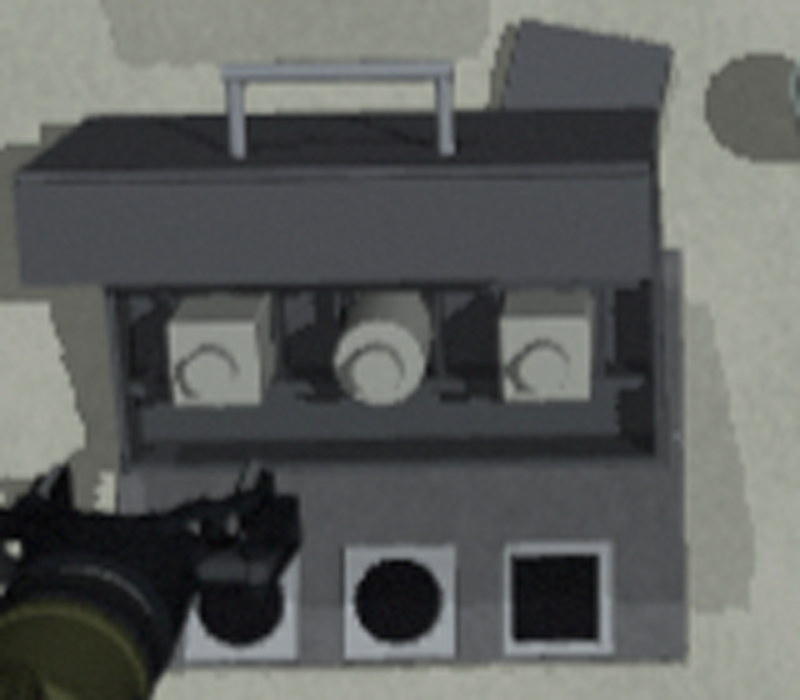

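Request:
jog_arm(
  motion=[
    [[0,0,0],[0,0,0],0.8],
    [[2,0,-3.4],[0,0,0],0.8],
    [[4,0,-6.9],[0,0,0],0.8],
    [[5.5,0,-9.5],[0,0,0],0.8],
    [[5.5,0,-9.5],[0,0,0],0.8],
  ],
)

```text
time: 9.55
position: [0.5201, 0.1873, 0.1188]
ee_rot: [-179.9, 29.8, -180.0]
wrist_force: [-0.5, 0.5, -0.3]
gripper_width: 0.805
```

```bash
python3 - <<'E'
from workcell import cams,telemetry
from h import *
s=telemetry.observe();print({k:np.round(s[k],3) for k in ("time","joints","position","ee_rot","gripper_width","wrist_force")})
w=cams.get_image("wrist");save(w,"w4.png")
E
```

```text
{'time': np.float64(9.55), 'joints': array([ 27.467,   7.634, -46.216,   9.212, -13.31 ,  24.242]), 'position': array([0.52 , 0.187, 0.119]), 'ee_rot': array([-179.925,   29.824, -179.956]), 'gripper_width': np.float64(0.805), 'wrist_force': array([-0.534,  0.469, -0.345])}
```

View pics/w4.png

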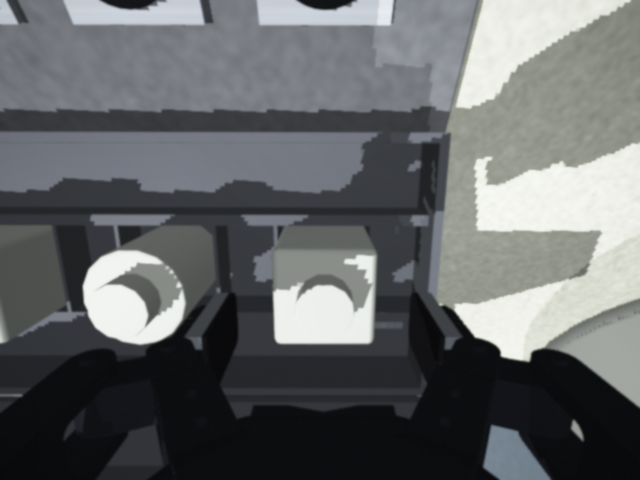

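The pack is centred between the fingers: its edges are at columns 273 and 377, the fingers at 236 and 411. I'll move in and grip.

Request:
jog_arm(
  motion=[
    [[1.3,0,-2.2],[0,0,0],0.8],
    [[2.5,0,-4.2],[0,0,0],0.8],
    [[2.5,0,-4.2],[0,0,0],0.8],
    [[2.5,0,-4.2],[0,0,0],0.4],
    [[2.5,0,-4.2],[0,0,0],0.4],
    [[2.5,0,-4.2],[0,0,0],0.4],
    [[2.5,0,-4.2],[0,0,0],0.4],
  ],
  grip_force=45,
)

```text
time: 10.48
position: [0.5459, 0.1882, 0.0801]
ee_rot: [179.9, 30.1, -180.0]
wrist_force: [-5.1, 0.3, 7.5]
gripper_width: 0.558
```

Request:
jog_arm(
  motion=[
    [[-0.5,0,0.87],[0,0,0],0.4],
    [[-1,0,1.73],[0,0,0],0.4],
    [[-1.75,0,3.03],[0,0,0],0.4],
    [[-2.5,0,4.33],[0,0,0],0.4],
    [[-3.5,0,6.06],[0,0,0],0.4],
    [[-5,0,8.66],[0,0,0],0.4],
    [[-6.5,0,11.3],[0,0,0],0.4],
    [[-8,0,13.9],[0,0,0],0.4],
  ],
)

```text
time: 11.48
position: [0.4645, 0.1875, 0.2185]
ee_rot: [180.0, 30.0, -180.0]
wrist_force: [0.6, 0.7, -0.8]
gripper_width: 0.551
```

```bash
python3 - <<'E'
from workcell import cams,telemetry
from h import *
s=telemetry.observe();print({k:np.round(s[k],3) for k in ("time","joints","position","ee_rot","gripper_width","wrist_force")})
w=cams.get_image("wrist");save(w,"w5.png");w=cams.get_image("side");save(w,"s5.png",(180,110,170,150),4.5)
E
```

```text
{'time': np.float64(11.475), 'joints': array([ 31.596,  -4.344, -40.59 ,  27.569, -15.135,  28.02 ]), 'position': array([0.464, 0.187, 0.218]), 'ee_rot': array([ 179.969,   29.976, -179.973]), 'gripper_width': np.float64(0.551), 'wrist_force': array([ 0.555,  0.678, -0.779])}
```

View pics/w5.png

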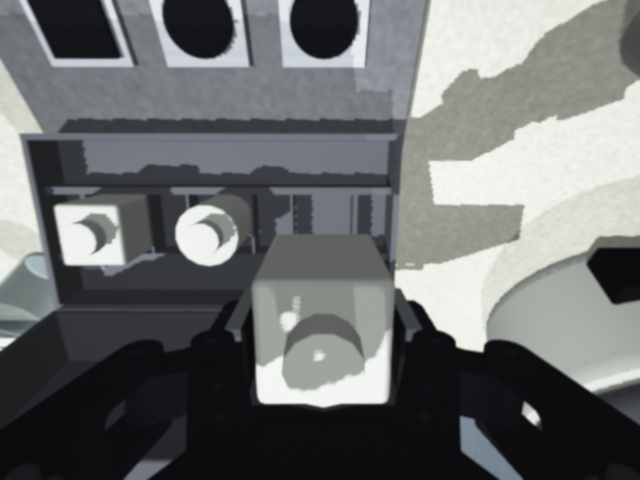

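View pics/s5.png

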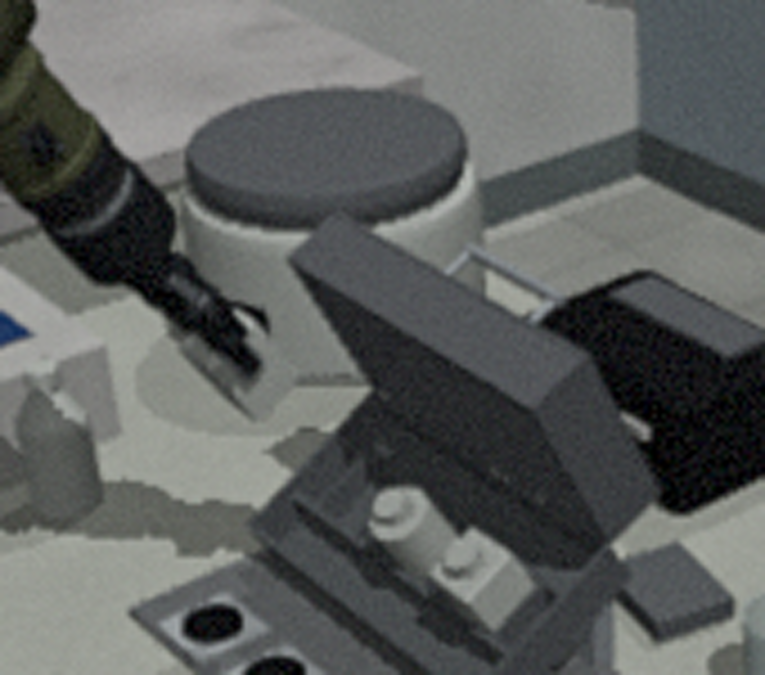

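Request:
jog_arm(
  motion=[
    [[-2,0,3],[0,10,0],0.4],
    [[-4,-2,5],[0,20,0],0.4],
    [[-5,-6,5],[0,30,0],0.4],
    [[-5,-11,5],[0,30,0],0.4],
    [[-5,-16,5],[0,30,0],0.4],
    [[-5,-21,5],[0,30,0],0.4],
    [[-5,-26,5],[0,30,0],0.4],
    [[-5,-31,5],[0,30,0],0.4],
  ],
)

```text
time: 12.58
position: [0.4156, -0.1241, 0.2666]
ee_rot: [180.0, -0.0, -180.0]
wrist_force: [-0.1, 0.1, -1.8]
gripper_width: 0.556
```

Request:
jog_arm(
  motion=[
    [[1,-5,-1],[0,0,0],0.4],
    [[3,-10,-3],[0,0,0],0.4],
    [[5.2,-14,-6],[0,0,0],0.4],
    [[5.2,-16.7,-9],[0,0,0],0.4],
    [[5.2,-16.7,-12],[0,0,0],0.4],
    [[5.2,-16.7,-12],[0,0,0],0.4],
  ],
)

```text
time: 13.32
position: [0.4654, -0.2884, 0.1441]
ee_rot: [179.8, -0.4, 180.0]
wrist_force: [-0.1, 0.0, -0.7]
gripper_width: 0.555
```

```bash
python3 - <<'E'
from workcell import cams,telemetry
from h import *
s=telemetry.observe();print({k:np.round(s[k],3) for k in ("time","joints","position","ee_rot","gripper_width","wrist_force")})
w=cams.get_image("wrist");save(w,"w6.png");w=cams.get_image("side");save(w,"s6.png",(250,200,170,150),4.5)
E
```

```text
{'time': np.float64(13.325), 'joints': array([-3.1798e+01,  2.0288e+01, -1.3602e+01,  5.6533e+01,  1.0000e-02,
       -3.1770e+01]), 'position': array([ 0.465, -0.288,  0.144]), 'ee_rot': array([179.769,  -0.353, 179.973]), 'gripper_width': np.float64(0.555), 'wrist_force': array([-0.059,  0.048, -0.702])}
```

View pics/w6.png

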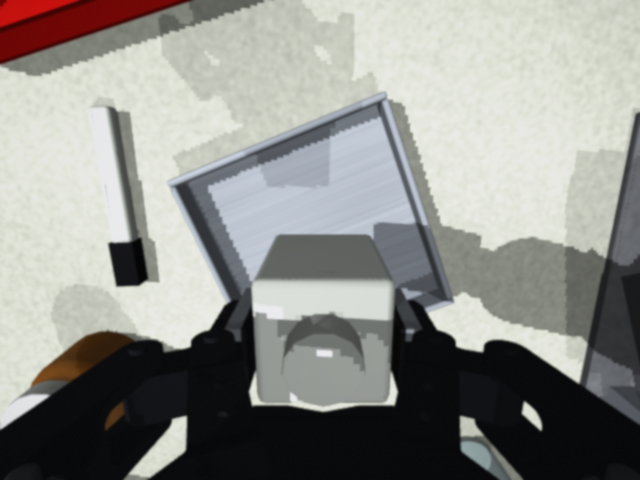

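View pics/s6.png

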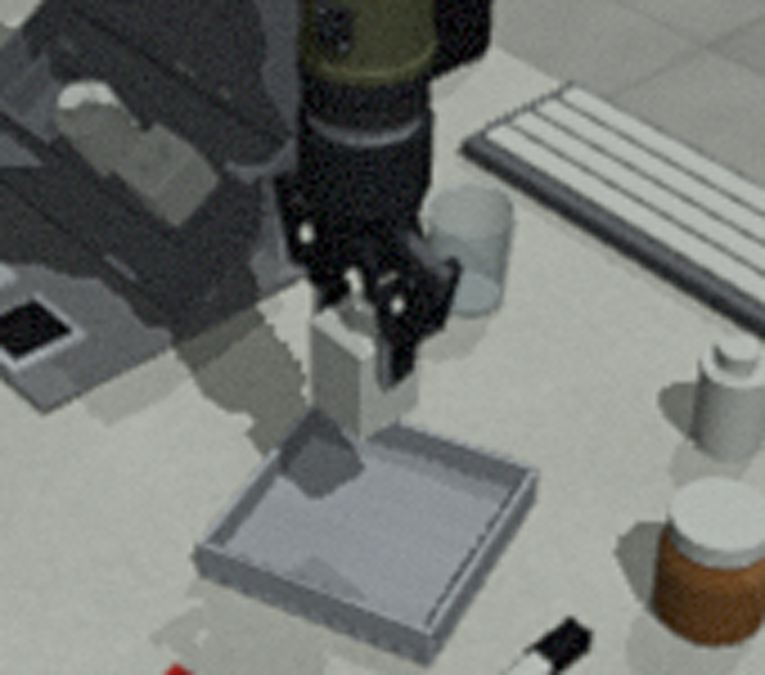

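Request:
jog_arm(
  motion=[
    [[0,0,-4],[0,0,0],0.4],
    [[0,0,-7],[0,0,0],0.4],
    [[0,0,-9],[0,0,0],0.4],
    [[0,0,-9.6],[0,0,0],0.4],
    [[0,0,-9.6],[0,0,0],0.4],
    [[0,0,-9.6],[0,0,0],0.4],
  ],
)

```text
time: 14.18
position: [0.4689, -0.2898, 0.0528]
ee_rot: [-179.9, 0.1, -180.0]
wrist_force: [-0.8, -0.4, -0.9]
gripper_width: 0.553
```

Request:
jog_arm(
  motion=[
    [[0,0,-0.3],[0,0,0],0.4],
    [[0,0,-0.6],[0,0,0],0.4],
    [[0,0,-0.6],[0,0,0],0.4],
  ],
)

```text
time: 14.55
position: [0.4674, -0.2891, 0.045]
ee_rot: [180.0, -0.0, -180.0]
wrist_force: [-0.1, 0.3, -2.1]
gripper_width: 0.556
```

Request:
jog_arm(
  motion=[
    [[0,0,-0.2],[0,0,0],0.4],
    [[0,0,-0.3],[0,0,0],0.4],
    [[0,0,-0.3],[0,0,0],0.4],
  ],
)

```text
time: 14.92
position: [0.4676, -0.2892, 0.0422]
ee_rot: [180.0, -0.0, -180.0]
wrist_force: [0.8, -0.1, -1.9]
gripper_width: 0.556
```

Request:
jog_arm(
  motion=[
    [[0,0,-0.15],[0,0,0],0.4],
    [[0,0,-0.2],[0,0,0],0.4],
    [[0,0,-0.2],[0,0,0],0.4],
  ],
)

```text
time: 15.3
position: [0.4679, -0.2894, 0.0412]
ee_rot: [180.0, 0.0, -180.0]
wrist_force: [-1.1, 1.5, 4.4]
gripper_width: 0.555
```

The foot is on the tray floor, since the force rose by about 6 N. Releasing.

Request:
jog_arm(
  motion=[
    [[0,0,0],[0,0,0],0.62],
    [[0,0,0],[0,0,0],0.7],
    [[0,0,0],[0,0,0],0.8],
    [[0,0,0],[0,0,0],0.8],
    [[0,0,3],[0,0,0],0.8],
    [[0,0,7],[0,0,0],0.8],
    [[0,0,12],[0,0,0],0.8],
    [[0,0,18],[0,0,0],0.8],
  ],
)

```text
time: 16.3
position: [0.4669, -0.2888, 0.221]
ee_rot: [179.9, -0.1, -180.0]
wrist_force: [0.6, -1.1, 0.3]
gripper_width: 0.804
```

```bash
python3 - <<'E'
from workcell import cams,telemetry
from h import *
s=telemetry.observe();print({k:np.round(s[k],3) for k in ("time","joints","position","ee_rot","gripper_width","wrist_force")})
w=cams.get_image("side");save(w,"s7.png",(200,150,240,200),3.3)
E
```

```text
{'time': np.float64(16.3), 'joints': array([-3.1745e+01,  1.7620e+01, -5.6040e+00,  6.6924e+01,  1.5000e-02,
       -3.1767e+01]), 'position': array([ 0.467, -0.289,  0.221]), 'ee_rot': array([ 1.79910e+02, -1.17000e-01, -1.79978e+02]), 'gripper_width': np.float64(0.804), 'wrist_force': array([ 0.604, -1.113,  0.315])}
```

View pics/s7.png

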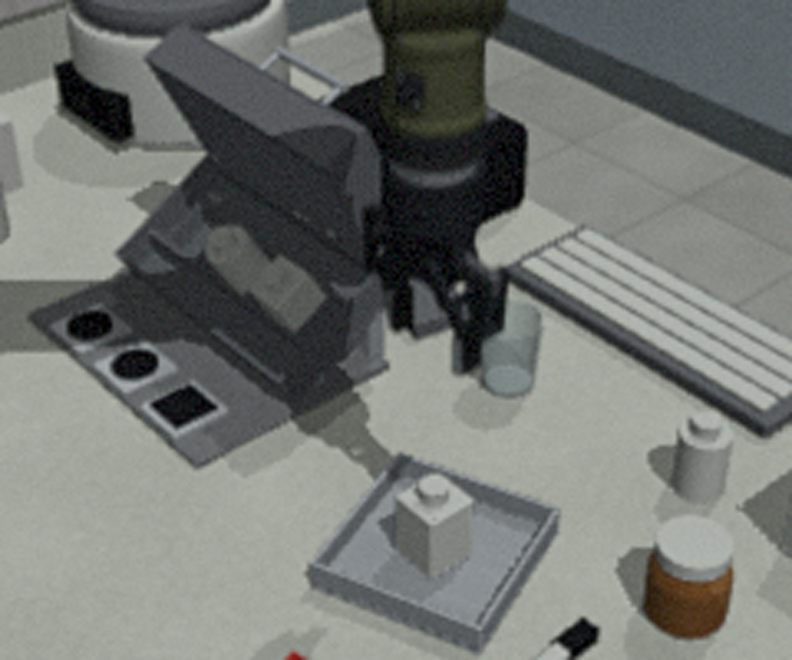

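The pack stands upright in the large tray, at crop (433,525). Next I'll close the lid, going back to the handle with the tool vertical.

Request:
jog_arm(
  motion=[
    [[0,0,6],[0,0,-10],0.8],
    [[0,3,12],[0,0,-20],0.8],
    [[1,7,15],[0,0,-30],0.8],
    [[3,12,15],[0,0,-40],0.5],
    [[5,17,15],[0,0,-50],0.28],
    [[8,22,15],[0,0,-60],0.28],
    [[11,27,15],[0,0,-70],0.28],
    [[14,32,15],[0,0,-80],0.28],
  ],
)

```text
time: 17.35
position: [0.6085, 0.0325, 0.3701]
ee_rot: [179.9, 0.0, 99.7]
wrist_force: [0.2, -0.3, -0.4]
gripper_width: 0.28
```

Request:
jog_arm(
  motion=[
    [[2.5,4.9,0],[0,0,-6],0.28],
    [[4.2,6.9,0],[0,0,-10],0.28],
    [[4.2,6.9,0],[0,0,-10],0.28],
    [[4.2,6.9,-3],[0,0,-10],0.28],
    [[4.2,6.9,-3],[0,0,-10],0.28],
  ],
)

```text
time: 17.98
position: [0.6476, 0.0984, 0.338]
ee_rot: [-179.7, 0.1, 90.0]
wrist_force: [-0.5, -0.3, 0.4]
gripper_width: 0.28
```

```bash
python3 - <<'E'
from workcell import cams,telemetry
from h import *
s=telemetry.observe();print({k:np.round(s[k],3) for k in ("time","joints","position","ee_rot","gripper_width","wrist_force")})
w=cams.get_image("wrist");save(w,"w8.png")
print([np.round(proj(w,x),1) for x in ([.650,.155,.265],[.650,.045,.265])])
E
```

```text
{'time': np.float64(17.975), 'joints': array([ 8.6440e+00,  2.8657e+01,  2.9063e+01,  9.0720e+01, -9.0000e-03,
        9.8645e+01]), 'position': array([0.648, 0.098, 0.338]), 'ee_rot': array([-1.79691e+02,  5.60000e-02,  8.99990e+01]), 'gripper_width': np.float64(0.28), 'wrist_force': array([-0.519, -0.256,  0.434])}
[array([326.1, 159.9]), array([325.7, 335.3])]
```

View pics/w8.png

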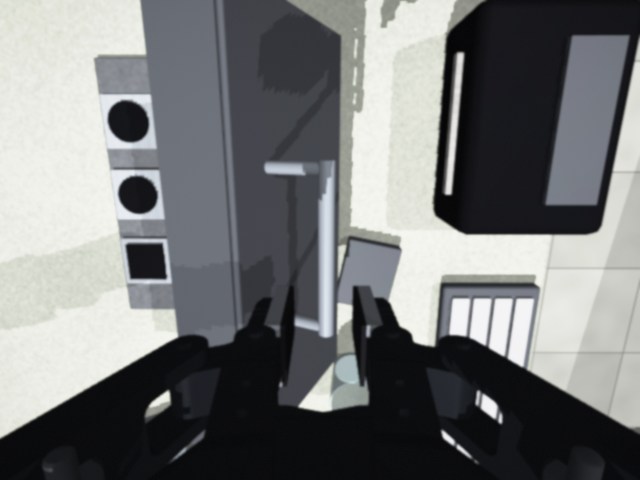

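The bar shows at column 327, against 326 predicted. I'll descend and pinch it.

Request:
jog_arm(
  motion=[
    [[0,0,-4],[0,0,0],0.28],
    [[0,0,-7],[0,0,0],0.28],
    [[0,0,-9.2],[0,0,0],0.28],
    [[0,0,-9.2],[0,0,0],0.28],
    [[0,0,-9.2],[0,0,0],0],
    [[0,0,-9.2],[0,0,0],0],
    [[0,0,-9.2],[0,0,0],0],
  ],
  grip_force=30,
)

```text
time: 18.9
position: [0.6498, 0.0993, 0.2503]
ee_rot: [179.9, 0.0, 90.0]
wrist_force: [-4.7, -2.0, 6.2]
gripper_width: 0.101
```

```bash
python3 - <<'E'
import numpy as np
c=np.array([.612,.1225])
cmd=np.array([.650,.248]); g=cmd+[0,.019]-c; print(np.hypot(*g),np.degrees(np.arctan2(g[1],g[0])))
r=np.hypot(*g) ; r=.149
a0=np.arctan2(g[1],g[0])
for k in range(1,19):
    a=a0+np.deg2rad(5.5)*k; b=c+r*np.array([np.cos(a),np.sin(a)])-[0,.019]
    print(k,np.degrees(a).round(1),b.round(4),((b-cmd)*100).round(1))
E
```

```text
0.14941301817445496 75.2661962810491
1 80.8 [0.6359 0.2506] [-1.4  0.3]
2 86.3 [0.6217 0.2522] [-2.8  0.4]
3 91.8 [0.6074 0.2524] [-4.3  0.4]
4 97.3 [0.5932 0.2513] [-5.7  0.3]
5 102.8 [0.5791 0.2488] [-7.1  0.1]
6 108.3 [0.5653 0.245 ] [-8.5 -0.3]
7 113.8 [0.552  0.2399] [-9.8 -0.8]
8 119.3 [0.5392 0.2335] [-11.1  -1.5]
9 124.8 [0.527  0.2259] [-12.3  -2.2]
10 130.3 [0.5157 0.2172] [-13.4  -3.1]
11 135.8 [0.5052 0.2074] [-14.5  -4.1]
12 141.3 [0.4958 0.1967] [-15.4  -5.1]
13 146.8 [0.4874 0.1852] [-16.3  -6.3]
14 152.3 [0.4801 0.1728] [-17.   -7.5]
15 157.8 [0.4741 0.1599] [-17.6  -8.8]
16 163.3 [0.4693 0.1464] [-18.1 -10.2]
17 168.8 [0.4659 0.1325] [-18.4 -11.5]
18 174.3 [0.4637 0.1184] [-18.6 -13. ]
```

Request:
jog_arm(
  motion=[
    [[-1.4,0,0.3],[0,0,0],0],
    [[-2.8,0,0.45],[0,0,0],0],
    [[-4.3,0,0.45],[0,0,0],0],
    [[-5.7,0,0.3],[0,0,0],0],
    [[-7.1,0,0.1],[0,0,0],0],
    [[-8.5,0,-0.3],[0,0,0],0],
  ],
)

```text
time: 19.65
position: [0.5662, 0.0997, 0.2471]
ee_rot: [179.6, -0.0, 90.0]
wrist_force: [1.5, -1.8, 2.5]
gripper_width: 0.1
```

Request:
jog_arm(
  motion=[
    [[-1.3,0,-0.5],[0,0,0],0],
    [[-2.6,0,-1.2],[0,0,0],0],
    [[-3.8,0,-1.9],[0,0,0],0],
    [[-4.9,0,-2.8],[0,0,0],0],
    [[-6.0,0,-3.8],[0,0,0],0],
    [[-6.9,0,-4.8],[0,0,0],0],
  ],
)

```text
time: 20.4
position: [0.4965, 0.0999, 0.1982]
ee_rot: [179.7, -0.0, 90.0]
wrist_force: [1.9, -1.4, 2.1]
gripper_width: 0.101
```

Request:
jog_arm(
  motion=[
    [[-0.9,0,-1.2],[0,0,0],0],
    [[-1.6,0,-2.4],[0,0,0],0],
    [[-2.2,0,-3.7],[0,0,0],0],
    [[-2.7,0,-5.1],[0,0,0],0],
    [[-3.0,0,-6.2],[0,0,0],0],
    [[-3.0,0,-6.2],[0,0,0],0],
  ],
)

```text
time: 21.15
position: [0.466, 0.1, 0.1346]
ee_rot: [179.9, -0.0, 90.0]
wrist_force: [3.9, 0.9, -3.0]
gripper_width: 0.102
```

Request:
jog_arm(
  motion=[
    [[-0.1,0,-0.4],[0,0,0],0],
    [[-0.15,0,-0.8],[0,0,0],0],
    [[-0.15,0,-0.8],[0,0,0],0],
  ],
)

```text
time: 21.52
position: [0.4648, 0.1, 0.1281]
ee_rot: [179.9, -0.1, 90.0]
wrist_force: [2.3, 0.1, 5.9]
gripper_width: 0.101
```

Request:
jog_arm(
  motion=[
    [[-0.05,0,-0.4],[0,0,0],0],
    [[-0.1,0,-0.8],[0,0,0],0],
    [[-0.1,0,-0.8],[0,0,0],0],
  ],
)

```text
time: 21.9
position: [0.465, 0.1003, 0.1252]
ee_rot: [179.6, -0.1, 90.0]
wrist_force: [-8.6, -1.1, 41.9]
gripper_width: 0.104
```

The force is up to 42 N with the bar at z≈0.144, so the lid is on its closed stop. I'll unload, release and check.

Request:
jog_arm(
  motion=[
    [[0.1,0,0.5],[0,0,0],0],
    [[0.1,0,0.5],[0,0,0],0.4],
    [[0.1,0,0.5],[0,0,0],0.4],
    [[0.1,0,0.5],[0,0,0],0.5],
    [[0.1,0,4],[0,0,0],0.5],
    [[-1,0,9],[0,0,0],0.5],
    [[-5,0,14],[0,0,0],0.5],
    [[-10,0,18],[0,0,0],0.5],
  ],
)

```text
time: 22.9
position: [0.3651, 0.0998, 0.2987]
ee_rot: [180.0, -0.0, 90.0]
wrist_force: [0.4, -0.6, 1.1]
gripper_width: 0.5
```

Request:
jog_arm(
  motion=[
    [[-5,3,4],[0,0,0],0.5],
    [[-8,8,6],[0,0,0],0.5],
    [[-10,13,6],[0,0,0],0.5],
    [[-10,18,6],[0,0,0],0.5],
    [[-10,22,6],[0,0,0],0.5],
    [[-10,22,6],[0,0,0],0.5],
  ],
)

```text
time: 23.65
position: [0.2652, 0.3218, 0.3562]
ee_rot: [-179.9, 0.1, 90.2]
wrist_force: [1.5, -0.3, 0.6]
gripper_width: 0.499
```

```bash
python3 - <<'E'
from workcell import cams,telemetry
from h import *
s=telemetry.observe();print({k:np.round(s[k],3) for k in ("time","position","ee_rot","wrist_force")})
w=cams.get_image("side");save(w,"s9.png",(200,150,240,200),3.3);save(w,"s9c.png",(200,180,130,110),6)
t=cams.get_image("top");save(t,"t9.png");save(t,"t9c.png",(170,200,160,120),5)
# predicted bar ends closed for z shift
for th in (0,.06,.12):
    a=np.deg2rad(170.4)-th
    for y in (.155,.045):
        X=[.611+.149*np.cos(a),y,.117+.149*np.sin(a)]; print(th,y,proj(w,X).round(1),proj(t,X).round(1))
E
```

```text
{'time': np.float64(23.65), 'position': array([0.265, 0.322, 0.356]), 'ee_rot': array([-1.79946e+02,  5.90000e-02,  9.02270e+01]), 'wrist_force': array([ 1.483, -0.275,  0.59 ])}
0 0.155 [240.7 215.3] [222.1 276.7]
0 0.045 [259.5 229.3] [265.1 276. ]
0.06 0.155 [240.8 212.9] [221.5 275.7]
0.06 0.045 [259.7 226.7] [264.8 274.9]
0.12 0.155 [241.1 210.3] [220.9 274.4]
0.12 0.045 [260.1 224.1] [264.5 273.6]
```

View pics/s9.png

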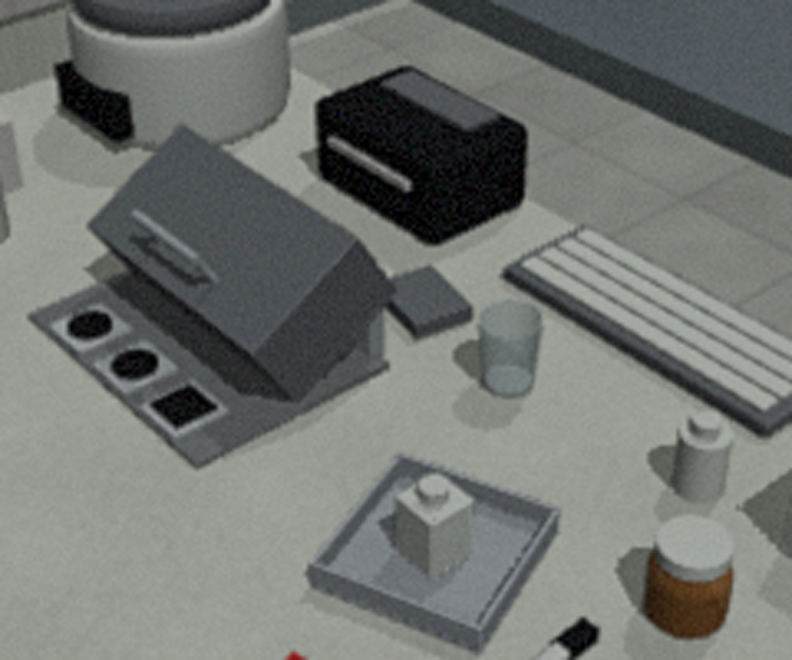

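View pics/s9c.png

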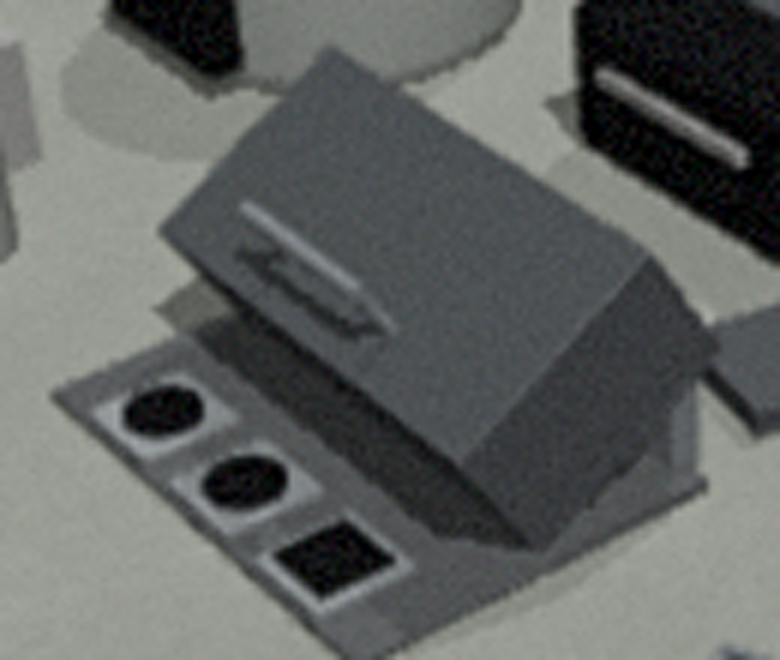

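View pics/t9.png

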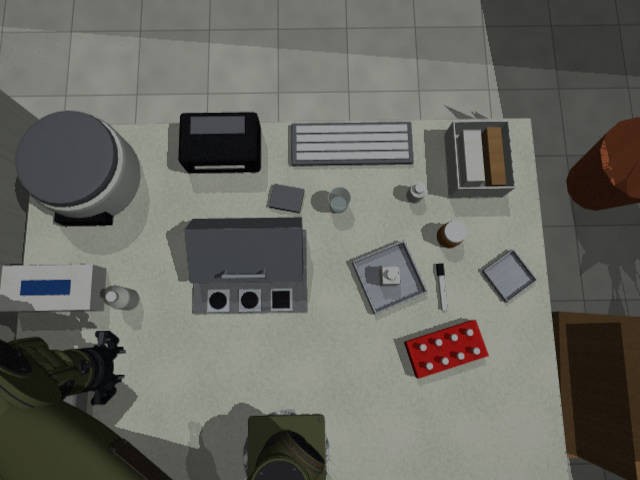

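View pics/t9c.png

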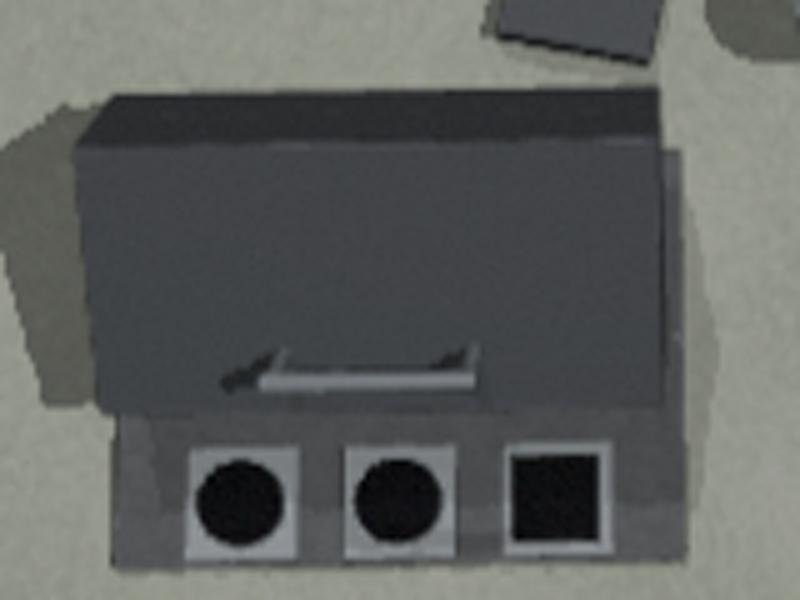

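The side view shows the lid down, with the light seam that was visible at the start now gone. The pack stands in the tray and the bystanders are where they were. One numeric check of the lid angle from its top corners.

```bash
python3 - <<'E'
from workcell import cams
from h import *
from scipy.optimize import least_squares
w=cams.get_image("side");t=cams.get_image("top")
def lid(th,dx,dz,y0):
    a=np.deg2rad(210)-th; u=np.array([np.cos(a),0,np.sin(a)]); n=np.array([np.cos(a-np.pi/2),0,np.sin(a-np.pi/2)])
    h=np.array([.611+dx,y0,.117+dz]); y=np.array([0,1,0])
    return np.array([h+.15*u+.055*n-.15*y,h+.055*n-.15*y,h+.15*u+.055*n+.15*y,h+.055*n+.15*y,h+.115*u+.095*n+.055*y,h+.115*u+.095*n-.055*y])
S=lambda q:np.array(q)/6+[200,180]
now=[S(x) for x in((455,460),(650,258),(160,230),(333,47),(243,205),(362,288))]
ini=[S(x) for x in((455,440),(658,252),(155,212),(335,42),(247,187),(360,262))]
for ob in (ini,now):
    r=least_squares(lambda q:(np.r_[(proj(w,lid(q[0],q[1],q[2],.1))-ob).ravel(),1e3*q[1]*.4,1e3*q[2]*.4]),[0,0,0]); print(r.x.round(3),np.abs(r.fun).max().round(1))
E
```

```text
[ 0.109  0.001 -0.002] 1.4
[ 0.025  0.001 -0.002] 1.4
```

```bash
python3 - <<'E'
from workcell import order
print(order.sign_off())
E
```

```text
the job is handed in; nothing more can be done
None
```

I opened the lid to its stop, moved the mismatched pack to the tray, closed the lid and handed the job in at about 24 s of the 72 s allowed.

- **Mismatch:** the left bay (y ≈ 0.19 m) held a square pack behind a round tile. The middle (round) and right (square) packs matched their tiles, so I left them alone.
- **Placing:** I drew the pack out along the case's 30° lean, turned it upright and lowered it into the 160 mm tray. I let go once its foot pressed on the floor with about 6 N. The last side and top pictures show it standing upright in the tray.
- **Lid closing:** I closed it until the closed stop pushed back with 42 N. A rough fit to the last side picture put the lid angle at about 0.025 rad, against 0.11 rad at the start. The limit is 0.06, and the picture points were read off by hand.
- **Opening:** the largest wrist force I read was about 53 N, when the lid met its open stop. On the way up it reached about 35 N, because the bar followed an arc a few mm higher than I had worked out. I corrected the path.
- **Rest of the bench:** everything else looks where it was in the last pictures, and the arm was clear of everything.

No check failed.

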